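Seat the well plate and set the shaker to its second speed

TASK

On the plate shaker, push the well plate along the platform until it is fully home and square against the back fence, then push the speed lever in its slot to the robot's left, past its first notch, all the way to its second stop. Only push with the fingers: do not lift or tip the plate, and leave the things standing about where they are.

Things in the scene. Friction and masses are not known exactly. Their poses are not given: they have to be found in the camera images.
- shaker: white bench-top plate shaker, fixed, 280 (x) x 300 (y) x 55 mm high; origin at the centre of its underside on the table. x points from the operator to the back fence, y to the operator's left, z up. Its front is a flat deck 55 mm above the table with the lever's slot along y at x = -110 (y -100 to -30); its rear carries an aluminium platform, 59 mm above the table, x -15 to 135
- fence_mid (a point): middle of the back fence's front face, at its foot on the platform: (125, 0, 59) mm in the shaker's frame. The fence is 12 mm high and 170 wide; two side rails 8 mm high run forward from it, inner faces at y = +-69.5, x 15 to 125
- dial (a point): top of a fixed round timer dial on the shaker's deck, diameter 30 mm, 18 mm high, at (-110, 90) in the shaker's frame; not part of the job
- plate_c (a point): centre (half-way up) of the loose 24-well plate, 86 (x) x 128 (y) x 14.4 mm, 0.08 to 0.17 kg, lying on the platform between the rails 24 to 46 mm short of home. Axes as the shaker's when it is square
- plate_home (a point): point fixed to the shaker, at (82, 0, 66) mm in its frame: where the plate's centre lies when its rear edge touches the back fence; axes are the shaker's (the plate slides in +x; its y place between the rails is free)
- lever (a joint): travel of the speed lever in m along the shaker's +y (to the operator's left): 0 off (start), 0.035 first notch, 0.070 second stop, the hard end of the slot. A detent resists between the notches: it takes about 6 N to leave a notch, and the lever is drawn into the next notch past the half-way point
- lever_grip (a point): centre of the speed lever's black grip, a bar 30 (x) x 14 (y) x 22 mm high on a short stem, moving with the lever; it is 23 mm above the deck (78 mm above the table), the grip spans 12 to 34 mm above the deck
- vial: small clear glass vial with a white cap, diameter 22, height 50, standing on the shaker's deck near the plate's left front corner; sizes in mm, origin at the centre of its underside; not part of the job
- bottle: brown glass bottle, diameter 60, height 130, standing on the table left of the shaker; sizes in mm, origin at the centre of its underside; not part of the job
- beaker: clear beaker, diameter 68, height 85, standing on the table left of the shaker; sizes in mm, origin at the centre of its underside; not part of the job
- tipbox: pipette tip box 120 x 85 x 67, on the table right of the shaker; sizes in mm, origin at the centre of its underside; not part of the job
- tape: black tape dispenser 110 x 45 x 70, on the table to the right of the shaker's front; sizes in mm, origin at the centre of its underside; not part of the job
- dishes: stack of three petri dishes, diameter 88, height 44, on the table behind the shaker; sizes in mm, origin at the centre of its underside; not part of the job
Mind the look-alikes: they are no part of the job. There is more than one size of the part that bears plate_c; the job needs the largest.

How it is judged:
On the way, in this order (a step that is already met when the one before it is completed fails the run):
1. the plate is fully home and square against the back fence (x of plate_c in the frame of plate_home above -0.004 m and angle between the x axis of plate_c and the x axis of plate_home, either way round below 0.045 rad), for 0.2 s.
2. the lever is at its second stop (value of joint lever above 0.066 m), for 0.2 s.
At the end, for the whole second after the job is handed in: The plate rests on the platform within 4 mm of home and within 0.045 rad of square, and the lever is within 4 mm of its second stop (joint above 0.066) (all of step 1 and value of joint lever above 0.066 m and z of plate_c in the frame of plate_home below 0.004 m); the robot touches nothing.
It fails at once if the plate is lifted more than 8 mm or tipped (z of plate_c in the frame of plate_home above 0.008 m or angle between plate_c's own z axis and vertical above 0.15 rad).
It fails at once if a bystander is shifted more than 25 mm or tipped (distance of any of vial, bottle, beaker, tipbox, tape, dishes from where it was at the start of the episode above 0.025 m or angle between any of vial, bottle, beaker, tipbox, tape, dishes's own z axis and vertical above 0.4 rad).
It also fails if it takes over 42 s, if anything falls off the work surface, if the arm or the gripper's body presses on something with over 40 N, if the wrist force passes 120 N, or if a joint passes its speed limit or range.

ROBOT

A 7-joint arm with a two-finger parallel gripper is mounted at the origin on the work surface. World frame = base frame: x ahead of the robot, y to its left, z up, the work surface at z = 0. Lengths are in m, angles in rad, forces in N, time in s.
With the tool pointing down it reaches from about 0.4 to 0.85 m from the base axis. Payload 10.4 kg.
Tool frame: the origin (TCP) lies midway between the tips of the shut fingers; the grasp point (between the pads) lies 19 mm behind it (r.tcp_to_grasp is the z of the grasp point in the tool frame, in m); z points along the fingers, x is the direction in which the jaws open and shut, and the axes are right-handed (so a half turn about z gives the same grasp; the last joint's range is limited). The gripper opens to 87 mm and grips with 3 to 60 N. Pads are 19 mm wide; open, the fingers measure 117 mm over their backs; the gripper's body (75 mm by 190 mm) begins 51 mm behind the grasp point.
Start: joints at [1.148, 0.332, -0.065, 1.46, 0.022, 1.35, -0.088], TCP at [0.243, -0.576, 0.223] pointing down, gripper open.
Joint ranges: [-2.6, 2.6], [-0.5, 2.12], [-1.47, 1.34], [0.16, 2.42], [-1.27, 4.41], [0.06, 2.06], [-2.6, 2.6]. Speed limits (rad/s): [2.22, 2.22, 2.79, 2.79, 3.14, 3.14, 3.14].

INTERFACE

Orientations are given as a unit quaternion [x, y, z, w].
In Python, from bench import r, camera, close_job gives the robot as it stands. The module is installed in compiled form; this text tells all that it offers.
- The arm moves only by the shell command python3 -m crank 'ROWS' [FORCE]. ROWS is JSON, a list of rows, each an object of numbers: "x", "y", "z": the shift along the tool's x, y, z scaled (see below); "ax", "ay", "az": the turn, a rotation vector about the tool's x, y, z scaled (see below); "claw": the closure, from -1 (fully open) to 1 (shut), so that 0 is half open. A call has exactly 5 rows; each row is the pose to reach, as a shift and turn from the pose commanded when the call began, along the tool's axes at that moment; what a row does not reach only later rows make up. The controller multiplies each number of a shift by 1 m and each number of a turn by 2 rad. A row lasts 1/12 s, in which the tool goes at most 41.7 mm and 7.16 degrees, less where a joint would pass 70% of its speed; a pose out of reach is approached as far as the arm can. A call with a number of a shift or a turn outside -1 to 1 is refused whole. A call with a gripper value outside its range is refused whole. The fingers move at their own pace and stop on an object; FORCE is the grip in N (left out, the last holds). Time passes only in rows, so rows that repeat a pose let the fingers close, or fill a call up. It gives the time, the measured TCP pose, the force and the opening at its end, in the units of the state.
- r.read_state(): the state, without advancing time (a new reading comes with each control period).
- camera(name): name is "scene" or "top" or "wrist"; returns a dict with "color" (420x560x3 uint8, blue, green, red), "fx", "fy", "cx", "cy" (pixels), "D" ([k1, k2, p1, p2, k3] as OpenCV has them; the pictures are not rectified), "eye" and "orientation" of the camera in the world. Camera axes: x right, y down, z forward; pixel columns grow to the right and rows downward; lengths in m; the calibration is good to about 2 mm. A picture is of the moment at which its call begins. There is no depth.
- close_job(): hands the job in, once; it reports no verdict.
The state is a dict: "time": time; "joint_positions": joint angles; "joint_vel": joint speeds; "joint_torque": joint torques, N m; "ee_pos": TCP position; "eef_rot": TCP orientation; "ft_force": force on the tool from outside, world axes, zero at the start; "torque": the same for the moment, N m; "width": finger opening in m.
Only numpy, scipy, OpenCV 4.12 (cv2) and the standard library are available. Lean on these libraries where they do the work, as an engineer would, in place of code of your own. Each camera call takes 0.05 s, during which the arm holds its last target. There are 200 camera calls.

## Working session

There is one attempt and no reset: what is moved stays moved. The work goes in short steps, Python scripts to look and compute and a shell command to move; the robot and the scene stay as the last step left them, time stands still between calls to the robot, and variables do not carry over. Pictures are saved under pics/ and viewed, about 8 in all and at most 12, crops included, and the job is handed in when it is done.

```bash
mkdir -p pics; ls; python3 - <<'E'
from bench import r,camera
import cv2,json
s=r.read_state(); print({k:(v if not hasattr(v,'round') else v) for k,v in s.items()})
for n in ("scene","top"):
    c=camera(n); cv2.imwrite(f"pics/{n}0.png",c["color"])
    print(n,{k:v for k,v in c.items() if k!="color"})
E
```

```text
pics
{'time': 0.0, 'joint_positions': array([ 1.14840131,  0.33286152, -0.06468955,  1.46092848,  0.02162755,
        1.34987056, -0.08851157]), 'joint_vel': array([ 0.00037857, -0.0005378 , -0.00014196,  0.00116326,  0.00098788,
        0.00093353, -0.00012168]), 'joint_torque': array([ 1.12426233e-04, -6.23237801e+01,  2.46640330e-02, -3.89892733e+01,
       -6.13692217e-02,  3.95834120e-02,  1.70532467e-04]), 'ee_pos': array([ 0.24310525, -0.5753794 ,  0.2217665 ]), 'eef_rot': array([ 8.33436797e-01, -5.52614364e-01, -5.95888658e-04, -3.39573863e-04]), 'ft_force': array([0.06658336, 0.65202713, 0.55536932]), 'torque': array([ 0.01407895, -0.05897833, -0.04345403]), 'width': 0.0869796080537509}
scene {'fx': 382.82238150787947, 'fy': 382.82238150787947, 'cx': 282.1603847775745, 'cy': 206.52876581626393, 'D': array([-0.01363148,  0.        ,  0.        ,  0.        ,  0.        ]), 'eye': array([1.05043452, 0.58844372, 0.55584436]), 'orientation': array([ 0.26251188,  0.83911903, -0.45570888, -0.13891073])}
top {'fx': 465.60006940778044, 'fy': 465.60006940778044, 'cx': 280.3059954731391, 'cy': 206.3358104685794, 'D': array([0.0408754, 0.       , 0.       , 0.       , 0.       ]), 'eye': array([ 4.10008559e-01, -8.12285518e-04,  1.42041017e+00]), 'orientation': array([-0.6947425 ,  0.71495215, -0.05789804,  0.05314222])}
```

View pics/top0.png

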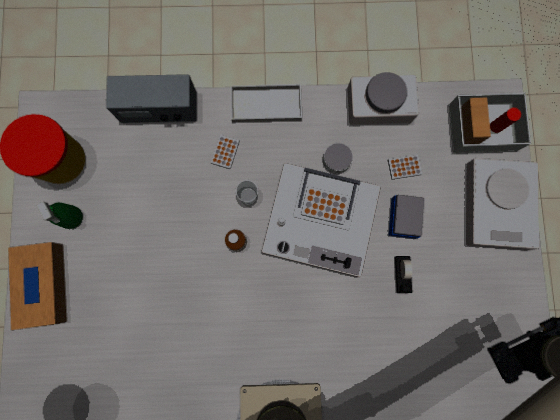

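View pics/scene0.png

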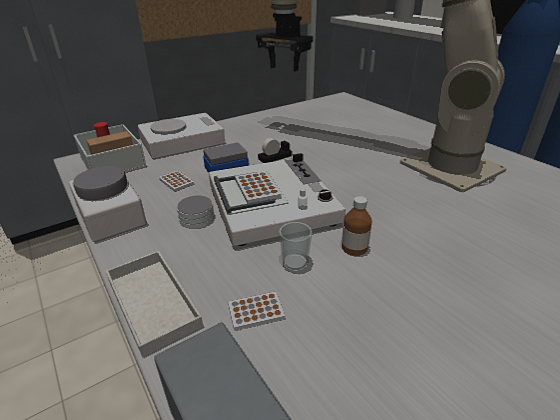

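The top view shows the shaker at about (320,220), turned clockwise. The plate is at (325,205), the lever strip at (335,258), the dial at (283,247) and the vial at (281,223). The small look-alike plates lie on the table. I'll zoom in next.

```bash
cat > h.py <<'E'
import numpy as np,cv2
from scipy.spatial.transform import Rotation as R
def ray(c,px):
    K=np.array([[c["fx"],0,c["cx"]],[0,c["fy"],c["cy"]],[0,0,1]])
    u=cv2.undistortPoints(np.array(px,float).reshape(-1,1,2),K,c["D"]).reshape(-1,2)
    return R.from_quat(c["orientation"]).apply(np.c_[u,np.ones(len(u))])
def plane(c,px,z):
    d=ray(c,px); return c["eye"]+d*((z-c["eye"][2])/d[:,2])[:,None]
def proj(c,P):
    K=np.array([[c["fx"],0,c["cx"]],[0,c["fy"],c["cy"]],[0,0,1]])
    Rm=R.from_quat(c["orientation"]).as_matrix().T
    return cv2.projectPoints(np.array(P,float),cv2.Rodrigues(Rm)[0],-Rm@c["eye"],K,c["D"])[0].reshape(-1,2)
def two(c1,p1,c2,p2):
    d1,d2=ray(c1,[p1])[0],ray(c2,[p2])[0]
    A=np.c_[d1,-d2]; t=np.linalg.lstsq(A,c2["eye"]-c1["eye"],rcond=None)[0]
    a=c1["eye"]+t[0]*d1; b=c2["eye"]+t[1]*d2
    return (a+b)/2,np.linalg.norm(a-b)
E
python3 - <<'E'
import cv2,numpy as np
im=cv2.imread("pics/top0.png"); 
cv2.imwrite("pics/topz.png",cv2.resize(im[155:285,250:390],None,fx=4.5,fy=4.5,interpolation=cv2.INTER_CUBIC))
im=cv2.imread("pics/scene0.png"); 
cv2.imwrite("pics/scenez.png",cv2.resize(im[140:250,200:350],None,fx=5,fy=5,interpolation=cv2.INTER_CUBIC))
E
```

```text
(no output)
```

View pics/topz.png

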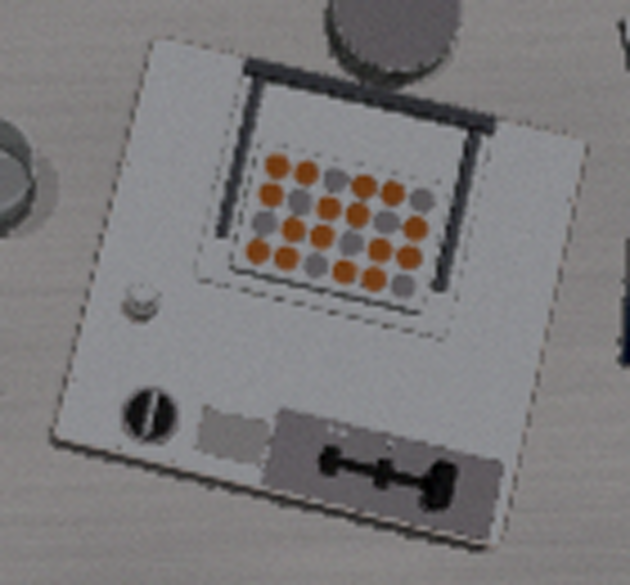

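View pics/scenez.png

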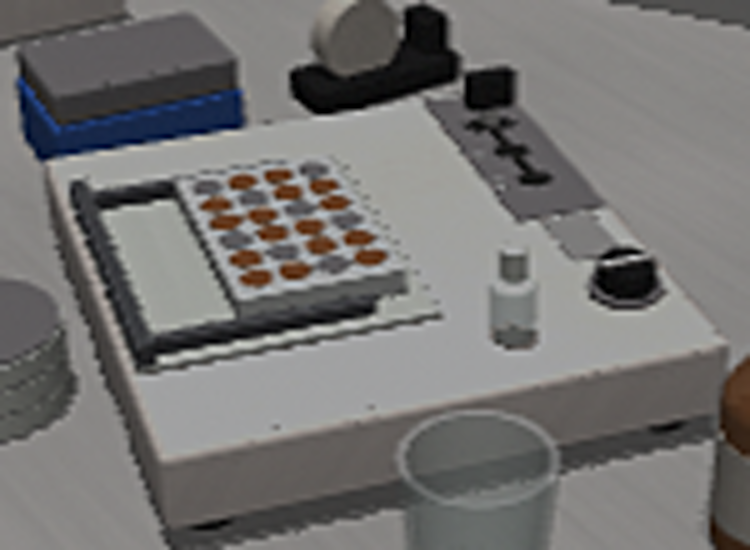

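Both views are clear. In topz, the shaker's top corners are about (152,38), (588,145), (495,538) and (54,432). The lever grip is at (440,484), the vial cap at (142,298) and the plate's front edge runs (232,268)–(420,311). I'll fit the frame next.

```bash
cat > fit.py <<'E'
from h import *; from bench import r,camera
T=lambda p:(np.array(p,float)+.5)/4.5-.5+[250,155]
S=lambda p:(np.array(p,float)+.5)/5-.5+[200,140]
ct,cs=camera("top"),camera("scene")
for n,a,b in [("BL",(152,38),(165,460)),("FL",(54,432),(726,347)),("BR",(588,145),(50,165)),("dial",(150,414),(625,262)),("gripTop",(437,484),(491,75)),("vialcap",(142,296),(513,252))]:
    P,e=two(ct,T(a),cs,S(b)); print(n,P.round(4),e.round(4))
W=plane(ct,T([(152,38),(588,145),(495,538),(54,432)]),.055)[:,:2]
L=np.array([(.14,.15),(.14,-.15),(-.14,-.15),(-.14,.15)])
M=W-W.mean(0); th=np.arctan2((L[:,0]*M[:,1]-L[:,1]*M[:,0]).sum(),(L*M).sum())
c,s=np.cos(th),np.sin(th); Rm=np.array([[c,-s],[s,c]]); o=W.mean(0)
print("origin",o.round(4),"yaw",th.round(4),"res",(L@Rm.T+o-W).round(4).tolist())
loc=lambda px,z:((plane(ct,px,z)[:,:2]-o)@Rm).round(4)
print("grip",loc([T((437,484))],.089),"vial",loc([T((142,296))],.105),"dial",loc([T((150,414))],.073))
print("fence ends",loc([T((246,68)),T((494,128))],.071))
print("rail front ends",loc([T((224,238)),T((441,292))],.067))
im=ct["color"].astype(int); B,G,Rr=im[...,0],im[...,1],im[...,2]
m=((Rr-B>50)).astype(np.uint8); m[:190]=0;m[228:]=0;m[:,:300]=0;m[:,352:]=0
n,_,st,ce=cv2.connectedComponentsWithStats(m); k=[i for i in range(1,n) if st[i,4]>8]
print("wells",loc(ce[k],.0734).tolist())
print("plate front",loc([T((232,268)),T((420,311))],.065))
np.savez("frame.npz",o=o,th=th)
E
python3 fit.py
```

```text
BL [ 0.76   -0.0273  0.0527] 0.0033
FL [0.4976 0.0448 0.0515] 0.0015
BR [ 0.6789 -0.3153  0.0484] 0.0019
dial [ 0.507  -0.0186  0.0708] 0.0038
gripTop [ 0.4565 -0.198   0.0884] 0.0037
vialcap [ 0.5795 -0.0152  0.1028] 0.0037
origin [ 0.5881 -0.1329] yaw -0.2734 res [[0.0054, 0.0], [0.0056, -0.0018], [-0.008, -0.0023], [-0.003, 0.0041]]
grip [[-0.1108 -0.0974]] vial [[-0.042   0.1117]] dial [[-0.1108  0.089 ]]
fence ends [[ 0.1261  0.0826]
 [ 0.1263 -0.0849]]
rail front ends [[ 0.0128  0.0699]
 [ 0.0125 -0.0756]]
wells [[0.0668, 0.0381], [0.0674, -0.0102], [0.0677, -0.0294], [0.0473, 0.0469], [0.0477, 0.0084], [0.0484, -0.0106], [0.0281, 0.0276], [0.0486, -0.0494], [0.0286, 0.0088], [0.0091, 0.0471], [0.0292, -0.0301], [0.0087, 0.0279], [0.0286, -0.0489], [0.0091, -0.0107], [0.0096, -0.0304]]
plate front [[-0.0048  0.0601]
 [-0.0026 -0.0653]]
```

```bash
cat > need.py <<'E'
# need.py lx ly z : shift/turn in tool axes to reach a point in the shaker frame with tool x along shaker +-y
import sys; from h import *; from bench import r
f=np.load("frame.npz"); th=float(f["th"]); c,s=np.cos(th),np.sin(th); Rm=np.array([[c,-s],[s,c]])
st=r.read_state(); q=R.from_quat(st["eef_rot"]); p=st["ee_pos"]
print("t",st["time"],"local",((p[:2]-f["o"])@Rm.T.T).round(4),"z",p[2].round(4),"F",st["ft_force"].round(1),"w",round(st["width"],4))
if len(sys.argv)>1:
    lx,ly,z=map(float,sys.argv[1:4]); tgt=np.r_[Rm@[lx,ly]+f["o"],z]
    for sg in (1,-1):
        tx=sg*np.array([-s,c,0]); tz=np.array([0,0,-1.]); g=R.from_matrix(np.c_[tx,np.cross(tz,tx),tz])
        print("sg",sg,"turn/2",((q.inv()*g).as_rotvec()/2).round(4))
    print("tgt",tgt.round(4),"shift",q.inv().apply(tgt-p).round(4))
E
python3 need.py -0.035 0 0.15
python3 - <<'E'
from h import *; from bench import camera
f=np.load("frame.npz");th=float(f["th"]);c,s=np.cos(th),np.sin(th);Rm=np.array([[c,-s],[s,c]])
ct=camera("top")
for n,px,z in [("bottle",(235,240),.13),("tape",(403,275),.06),("tipbox",(406,217),.067),("beaker",(247,193),.085)]: print(n,((plane(ct,[px],z)[0,:2]-f["o"])@Rm).round(3))
E
```

```text
t 0.2 local [-0.2126 -0.5193] z 0.2221 F [0.3 1.1 0.7] w 0.0868
sg 1 turn/2 [-5.0000e-04  2.0000e-04 -1.2342e+00]
sg -1 turn/2 [2.000e-04 4.000e-04 3.366e-01]
tgt [ 0.5544 -0.1234  0.15  ] shift [-0.2952 -0.4626  0.0723]
bottle [-0.129  0.222]
tape [-0.105 -0.266]
tipbox [ 0.061 -0.239]
beaker [0.014 0.228]
```

```bash
python3 -m crank '[{"x":-0.02,"y":-0.031,"z":0,"az":0.034,"claw":-1},{"x":-0.04,"y":-0.062,"z":0,"az":0.068,"claw":-1},{"x":-0.06,"y":-0.093,"z":0,"az":0.102,"claw":-1},{"x":-0.08,"y":-0.124,"z":0,"az":0.136,"claw":-1},{"x":-0.1,"y":-0.155,"z":0,"az":0.17,"claw":-1}]'; python3 need.py -0.035 0 0.15
```

```text
t 0.25 local [-0.2125 -0.5194] z 0.2222 F [0.  0.6 0.1] w 0.0872
sg 1 turn/2 [-3.0000e-04  1.0000e-04 -1.2342e+00]
sg -1 turn/2 [1.000e-04 3.000e-04 3.366e-01]
tgt [ 0.5544 -0.1234  0.15  ] shift [-0.2953 -0.4626  0.0724]schema error: expected keys x, y, z, ax, ay, az, claw
```

All seven keys are needed in every row.

```bash
python3 -m crank '[{"x":-0.02,"y":-0.031,"z":0,"ax":0,"ay":0,"az":0.034,"claw":-1},{"x":-0.04,"y":-0.062,"z":0,"ax":0,"ay":0,"az":0.068,"claw":-1},{"x":-0.06,"y":-0.093,"z":0,"ax":0,"ay":0,"az":0.102,"claw":-1},{"x":-0.08,"y":-0.124,"z":0,"ax":0,"ay":0,"az":0.136,"claw":-1},{"x":-0.1,"y":-0.155,"z":0,"ax":0,"ay":0,"az":0.17,"claw":-1}]'; python3 need.py -0.035 0 0.15
```

```text
time: 0.67
ee_pos: [0.3478, -0.4217, 0.2226]
eef_rot: [0.727, -0.687, 0.0, 0.0]
ft_force: [0.3, -0.4, 0.2]
width: 0.0866
t 0.6667 local [-0.1533 -0.3429] z 0.2226 F [ 0.3 -0.4  0.2] w 0.0866
sg 1 turn/2 [ 1.0000e-04 -1.0000e-04 -1.4059e+00]
sg -1 turn/2 [-1.000e-04 -1.000e-04  1.649e-01]
tgt [ 0.5544 -0.1234  0.15  ] shift [-0.2861 -0.223   0.0725]
```

```bash
python3 -m crank '[{"x":-0.029,"y":-0.022,"z":0,"ax":0,"ay":0,"az":0.033,"claw":-1},{"x":-0.058,"y":-0.044,"z":0,"ax":0,"ay":0,"az":0.066,"claw":-1},{"x":-0.087,"y":-0.066,"z":0,"ax":0,"ay":0,"az":0.099,"claw":-1},{"x":-0.116,"y":-0.088,"z":0,"ax":0,"ay":0,"az":0.132,"claw":-1},{"x":-0.145,"y":-0.11,"z":0,"ax":0,"ay":0,"az":0.165,"claw":-1}]'; python3 need.py -0.035 0 0.15
```

```text
time: 1.08
ee_pos: [0.4489, -0.2704, 0.2227]
eef_rot: [-0.604, 0.797, -0.0, -0.0]
ft_force: [0.6, -0.5, 0.2]
width: 0.0867
t 1.0833 local [-0.0969 -0.17  ] z 0.2227 F [ 0.6 -0.5  0.2] w 0.0867
sg 1 turn/2 [-2.0000e-04  3.0000e-04  1.5707e+00]
sg -1 turn/2 [-0.0002 -0.0001 -0.0001]
tgt [ 0.5544 -0.1234  0.15  ] shift [-0.17   -0.0618  0.0727]
```

```bash
python3 -m crank '[{"x":-0.035,"y":-0.012,"z":0,"ax":0,"ay":0,"az":0,"claw":-1},{"x":-0.07,"y":-0.024,"z":0,"ax":0,"ay":0,"az":0,"claw":-1},{"x":-0.105,"y":-0.036,"z":0.01,"ax":0,"ay":0,"az":0,"claw":-1},{"x":-0.14,"y":-0.05,"z":0.035,"ax":0,"ay":0,"az":0,"claw":-1},{"x":-0.17,"y":-0.062,"z":0.06,"ax":0,"ay":0,"az":0,"claw":-1}]'; python3 need.py -0.035 0 0.064
python3 - <<'E'
from bench import camera; import cv2
c=camera("wrist"); cv2.imwrite("pics/w1.png",c["color"])
E
```

```text
time: 1.5
ee_pos: [0.5539, -0.1246, 0.1649]
eef_rot: [-0.606, 0.796, -0.001, 0.001]
ft_force: [1.3, -0.5, -0.7]
width: 0.0869
t 1.5 local [-0.0352 -0.0013] z 0.1649 F [ 1.3 -0.5 -0.7] w 0.0869
sg 1 turn/2 [-2.000e-04 -2.700e-03 -1.569e+00]
sg -1 turn/2 [-0.0017  0.0001  0.0018]
tgt [ 0.5544 -0.1234  0.064 ] shift [-0.0012  0.0002  0.1009]
```

View pics/w1.png

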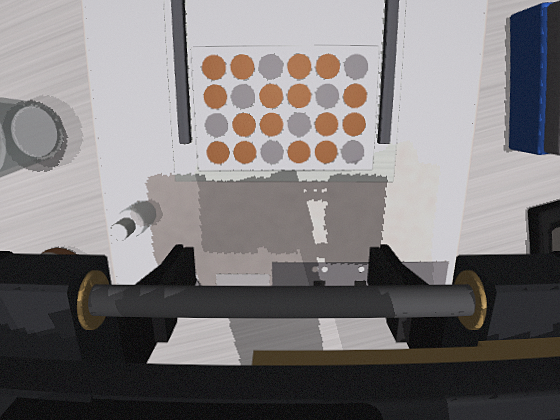

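The wrist view shows the fingers clear in front of the plate's front edge (row 172), with the vial (130,228) well outside the left finger. I'll go down.

```bash
python3 -m crank '[{"x":0,"y":0,"z":0.03,"ax":0,"ay":0,"az":0,"claw":-1},{"x":0,"y":0,"z":0.06,"ax":0,"ay":0,"az":0,"claw":-1},{"x":0,"y":0,"z":0.08,"ax":0,"ay":0,"az":0,"claw":-1},{"x":0,"y":0,"z":0.09,"ax":0,"ay":0,"az":0,"claw":-1},{"x":0,"y":0,"z":0.097,"ax":0,"ay":0,"az":0,"claw":-1}]'; python3 need.py 0.0295 0 0.0655
```

```text
time: 1.97
ee_pos: [0.5515, -0.1264, 0.066]
eef_rot: [-0.605, 0.796, 0.001, -0.001]
ft_force: [-0.2, -0.2, -0.3]
width: 0.087
t 1.9667 local [-0.037  -0.0036] z 0.066 F [-0.2 -0.2 -0.3] w 0.087
sg 1 turn/2 [ 1.0000e-04  1.3000e-03 -1.5692e+00]
sg -1 turn/2 [ 0.0009 -0.      0.0016]
tgt [ 0.6165 -0.1409  0.0655] shift [-0.0034 -0.0665  0.0004]
```

```bash
python3 -m crank '[{"x":0,"y":-0.01,"z":0,"ax":0,"ay":0,"az":0,"claw":-1},{"x":0,"y":-0.02,"z":0,"ax":0,"ay":0,"az":0,"claw":-1},{"x":-0.001,"y":-0.029,"z":0,"ax":0,"ay":0,"az":0,"claw":-1},{"x":-0.002,"y":-0.036,"z":0,"ax":0,"ay":0,"az":0,"claw":-1},{"x":-0.003,"y":-0.042,"z":0,"ax":0,"ay":0,"az":0,"claw":-1}]'; python3 need.py 0.0295 0 0.0655;  python3 -m crank '[{"x":0,"y":-0.003,"z":0,"ax":0,"ay":0,"az":0,"claw":-1},{"x":0,"y":-0.006,"z":0,"ax":0,"ay":0,"az":0,"claw":-1},{"x":0,"y":-0.009,"z":0,"ax":0,"ay":0,"az":0,"claw":-1},{"x":0,"y":-0.012,"z":0,"ax":0,"ay":0,"az":0,"claw":-1},{"x":0,"y":-0.015,"z":0,"ax":0,"ay":0,"az":0,"claw":-1}]'; python3 need.py 0.0295 0 0.0655
python3 - <<'E'
from bench import camera; import cv2
c=camera("wrist"); cv2.imwrite("pics/w2.png",c["color"])
E
```

```text
time: 2.38
ee_pos: [0.5943, -0.1349, 0.0679]
eef_rot: [-0.605, 0.796, -0.0, 0.0]
ft_force: [-1.1, -0.2, 0.4]
width: 0.0872
t 2.3833 local [ 0.0066 -0.0003] z 0.0679 F [-1.1 -0.2  0.4] w 0.0872
sg 1 turn/2 [ 0.0000e+00 -7.0000e-04 -1.5693e+00]
sg -1 turn/2 [-0.0005 -0.      0.0015]
tgt [ 0.6165 -0.1409  0.0655] shift [-0.0002 -0.0229  0.0024]
time: 2.8
ee_pos: [0.6079, -0.1388, 0.0673]
eef_rot: [-0.605, 0.796, -0.0, -0.0]
ft_force: [-0.3, 0.1, 0.7]
width: 0.0868
t 2.8 local [ 0.0207 -0.0004] z 0.0673 F [-0.3  0.1  0.7] w 0.0868
sg 1 turn/2 [ 1.0000e-04  0.0000e+00 -1.5692e+00]
sg -1 turn/2 [ 0.     -0.0001  0.0016]
tgt [ 0.6165 -0.1409  0.0655] shift [-0.0003 -0.0088  0.0018]
```

View pics/w2.png

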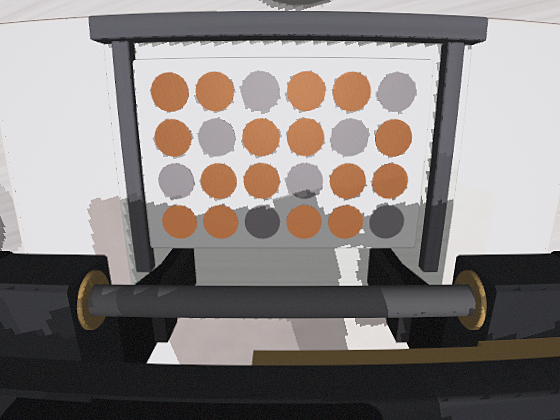

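The plate follows the fingers squarely, with a small gap left between its rear edge (row 58) and the fence face (row 42). I'll push on until the force rises.

```bash
python3 -m crank '[{"x":0,"y":-0.002,"z":0,"ax":0,"ay":0,"az":0,"claw":-1},{"x":0,"y":-0.004,"z":0,"ax":0,"ay":0,"az":0,"claw":-1},{"x":0,"y":-0.006,"z":0,"ax":0,"ay":0,"az":0,"claw":-1},{"x":0,"y":-0.008,"z":0,"ax":0,"ay":0,"az":0,"claw":-1},{"x":0,"y":-0.009,"z":0,"ax":0,"ay":0,"az":0,"claw":-1}]'; python3 need.py
```

```text
time: 3.27
ee_pos: [0.6164, -0.1411, 0.0671]
eef_rot: [-0.605, 0.796, 0.0, -0.0]
ft_force: [-5.7, 0.8, 3.6]
width: 0.0871
t 3.2667 local [ 0.0294 -0.0002] z 0.0671 F [-5.7  0.8  3.6] w 0.0871
```

```bash
python3 -m crank '[{"x":0,"y":-0.001,"z":0,"ax":0,"ay":0,"az":0,"claw":-1},{"x":0,"y":-0.002,"z":0,"ax":0,"ay":0,"az":0,"claw":-1},{"x":0,"y":-0.003,"z":0,"ax":0,"ay":0,"az":0,"claw":-1},{"x":0,"y":-0.003,"z":0,"ax":0,"ay":0,"az":0,"claw":-1},{"x":0,"y":-0.003,"z":0,"ax":0,"ay":0,"az":0,"claw":-1}]'; python3 need.py
python3 - <<'E'
from bench import camera; import cv2
c=camera("wrist"); cv2.imwrite("pics/w3.png",c["color"])
E
```

```text
time: 3.68
ee_pos: [0.6166, -0.1411, 0.067]
eef_rot: [-0.605, 0.796, 0.002, -0.002]
ft_force: [-14.8, 4.0, 11.4]
width: 0.0871
t 3.6833 local [ 0.0297 -0.0002] z 0.067 F [-14.8   4.   11.4] w 0.0871
```

View pics/w3.png

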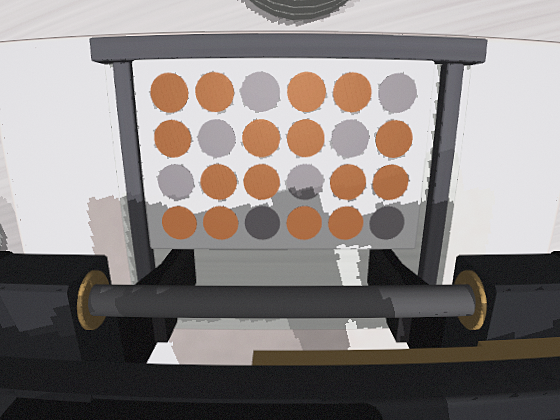

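The plate sits flush on the fence, with contact force of about 15 N. I'll back off, rise and shut the fingers.

```bash
python3 -m crank '[{"x":0,"y":0.005,"z":0,"ax":0,"ay":0,"az":0,"claw":-1},{"x":0,"y":0.015,"z":0,"ax":0,"ay":0,"az":0,"claw":-1},{"x":0,"y":0.035,"z":0,"ax":0,"ay":0,"az":0,"claw":-1},{"x":0,"y":0.05,"z":-0.025,"ax":0,"ay":0,"az":0,"claw":-1},{"x":0,"y":0.06,"z":-0.06,"ax":0,"ay":0,"az":0,"claw":-1}]'; python3 need.py -0.11 -0.14 0.125
```

```text
time: 4.15
ee_pos: [0.5584, -0.1253, 0.1248]
eef_rot: [-0.606, 0.796, 0.002, -0.002]
ft_force: [1.2, -0.1, 0.3]
width: 0.0867
t 4.15 local [-0.0306 -0.0008] z 0.1248 F [ 1.2 -0.1  0.3] w 0.0867
sg 1 turn/2 [ 3.0000e-04  4.6000e-03 -1.5691e+00]
sg -1 turn/2 [ 0.0029 -0.0002  0.0017]
tgt [ 0.4444 -0.238   0.125 ] shift [0.139  0.0799 0.0003]
```

```bash
python3 -m crank '[{"x":0.03,"y":0.018,"z":0,"ax":0,"ay":0,"az":0,"claw":1},{"x":0.06,"y":0.036,"z":0,"ax":0,"ay":0,"az":0,"claw":1},{"x":0.09,"y":0.054,"z":0,"ax":0,"ay":0,"az":0,"claw":1},{"x":0.12,"y":0.07,"z":0,"ax":0,"ay":0,"az":0,"claw":1},{"x":0.139,"y":0.08,"z":0,"ax":0,"ay":0,"az":0,"claw":1}]'; python3 need.py -0.11 -0.14 0.074
python3 - <<'E'
from bench import camera; import cv2
c=camera("wrist"); cv2.imwrite("pics/w4.png",c["color"])
E
```

```text
time: 4.57
ee_pos: [0.445, -0.2414, 0.1275]
eef_rot: [-0.604, 0.797, -0.001, -0.0]
ft_force: [-0.2, -0.2, -0.3]
width: 0.0613
t 4.5667 local [-0.1085 -0.1431] z 0.1275 F [-0.2 -0.2 -0.3] w 0.0613
sg 1 turn/2 [ 1.2000e-03 -6.0000e-04 -1.5706e+00]
sg -1 turn/2 [-0.0004 -0.0007  0.0002]
tgt [ 0.4444 -0.238   0.074 ] shift [-0.0032  0.0015  0.0535]
```

View pics/w4.png

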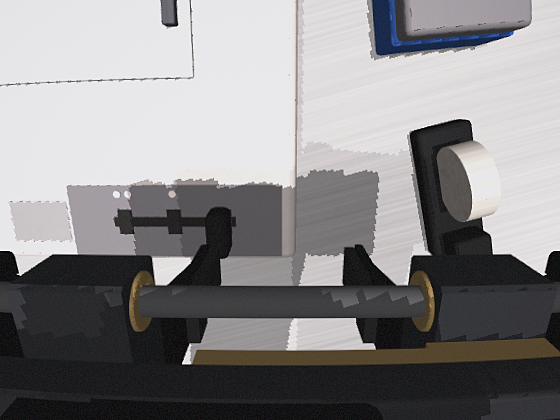

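The grip (218,228) is just left of the finger and the jaws are still closing. I'll wait for them to shut, then go down.

```bash
python3 -m crank '[{"x":0,"y":0,"z":0,"ax":0,"ay":0,"az":0,"claw":1},{"x":0,"y":0,"z":0,"ax":0,"ay":0,"az":0,"claw":1},{"x":0,"y":0,"z":0,"ax":0,"ay":0,"az":0,"claw":1},{"x":0,"y":0,"z":0,"ax":0,"ay":0,"az":0,"claw":1},{"x":0,"y":0,"z":0,"ax":0,"ay":0,"az":0,"claw":1}]'>/dev/null; python3 -m crank '[{"x":0,"y":0,"z":0,"ax":0,"ay":0,"az":0,"claw":1},{"x":0,"y":0,"z":0,"ax":0,"ay":0,"az":0,"claw":1},{"x":0,"y":0,"z":0,"ax":0,"ay":0,"az":0,"claw":1},{"x":0,"y":0,"z":0,"ax":0,"ay":0,"az":0,"claw":1},{"x":0,"y":0,"z":0,"ax":0,"ay":0,"az":0,"claw":1}]'>/dev/null; python3 need.py -0.11 -0.14 0.074
python3 - <<'E'
from bench import camera; import cv2
c=camera("wrist"); cv2.imwrite("pics/w5.png",c["color"])
E
```

```text
t 5.45 local [-0.107  -0.1397] z 0.1272 F [ 0.3  0.  -0.5] w 0.0009
sg 1 turn/2 [ 0.     -0.     -1.5692]
sg -1 turn/2 [-0.     -0.      0.0016]
tgt [ 0.4444 -0.238   0.074 ] shift [0.0003 0.003  0.0532]
```

View pics/w5.png

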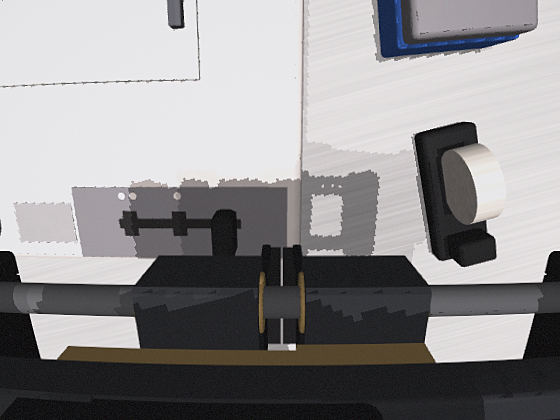

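The fingers are shut at columns 262–303, to the right of the grip (213–238). I'll go down and then push left.

```bash
python3 -m crank '[{"x":0,"y":0.001,"z":0.015,"ax":0,"ay":0,"az":0,"claw":1},{"x":0,"y":0.002,"z":0.03,"ax":0,"ay":0,"az":0,"claw":1},{"x":0,"y":0.003,"z":0.042,"ax":0,"ay":0,"az":0,"claw":1},{"x":0,"y":0.003,"z":0.05,"ax":0,"ay":0,"az":0,"claw":1},{"x":0,"y":0.003,"z":0.053,"ax":0,"ay":0,"az":0,"claw":1}]'; python3 need.py -0.11 -0.052 0.074
```

```text
time: 5.92
ee_pos: [0.4439, -0.2375, 0.0731]
eef_rot: [-0.605, 0.796, 0.001, -0.0]
ft_force: [-0.0, -0.2, 0.5]
width: 0.0009
t 5.9167 local [-0.1106 -0.1397] z 0.0731 F [-0.  -0.2  0.5] w 0.0009
sg 1 turn/2 [-2.0000e-04  1.2000e-03 -1.5692e+00]
sg -1 turn/2 [0.0008 0.0001 0.0016]
tgt [ 0.4681 -0.1532  0.074 ] shift [-0.0877 -0.0009 -0.0009]
```

```bash
python3 -m crank '[{"x":-0.01,"y":0,"z":0,"ax":0,"ay":0,"az":0,"claw":1},{"x":-0.02,"y":0,"z":0,"ax":0,"ay":0,"az":0,"claw":1},{"x":-0.03,"y":0,"z":0,"ax":0,"ay":0,"az":0,"claw":1},{"x":-0.04,"y":0,"z":0,"ax":0,"ay":0,"az":0,"claw":1},{"x":-0.05,"y":0,"z":0,"ax":0,"ay":0,"az":0,"claw":1}]'; python3 need.py -0.11 -0.052 0.074
```

```text
time: 6.33
ee_pos: [0.4584, -0.1889, 0.0749]
eef_rot: [-0.605, 0.796, -0.001, 0.0]
ft_force: [-1.2, -0.2, -0.7]
width: 0.0004
t 6.3333 local [-0.1097 -0.0889] z 0.0749 F [-1.2 -0.2 -0.7] w 0.0004
sg 1 turn/2 [ 6.0000e-04 -1.0000e-03 -1.5692e+00]
sg -1 turn/2 [-0.0006 -0.0004  0.0016]
tgt [ 0.4681 -0.1532  0.074 ] shift [-0.0369  0.0001  0.0009]
```

```bash
python3 -m crank '[{"x":-0.008,"y":0,"z":0,"ax":0,"ay":0,"az":0,"claw":1},{"x":-0.016,"y":0,"z":0,"ax":0,"ay":0,"az":0,"claw":1},{"x":-0.023,"y":0,"z":0,"ax":0,"ay":0,"az":0,"claw":1},{"x":-0.028,"y":0,"z":0,"ax":0,"ay":0,"az":0,"claw":1},{"x":-0.032,"y":0,"z":0,"ax":0,"ay":0,"az":0,"claw":1}]'; python3 need.py -0.11 -0.052 0.074
```

```text
time: 6.75
ee_pos: [0.467, -0.1573, 0.0746]
eef_rot: [-0.606, 0.796, -0.0, 0.0]
ft_force: [0.8, -0.9, -0.8]
width: 0.0007
t 6.75 local [-0.11   -0.0562] z 0.0746 F [ 0.8 -0.9 -0.8] w 0.0007
sg 1 turn/2 [-5.0000e-04 -6.0000e-04 -1.5686e+00]
sg -1 turn/2 [-0.0004  0.0003  0.0022]
tgt [ 0.4681 -0.1532  0.074 ] shift [-0.0042 -0.      0.0006]
```

```bash
python3 -m crank '[{"x":-0.002,"y":0,"z":0,"ax":0,"ay":0,"az":0,"claw":1},{"x":-0.004,"y":0,"z":0,"ax":0,"ay":0,"az":0,"claw":1},{"x":-0.006,"y":0,"z":0,"ax":0,"ay":0,"az":0,"claw":1},{"x":-0.007,"y":0,"z":0,"ax":0,"ay":0,"az":0,"claw":1},{"x":-0.007,"y":0,"z":0,"ax":0,"ay":0,"az":0,"claw":1}]'; python3 need.py -0.11 -0.052 0.074
```

```text
time: 7.17
ee_pos: [0.4683, -0.1518, 0.0742]
eef_rot: [-0.605, 0.796, 0.0, 0.0]
ft_force: [0.2, -0.8, -0.9]
width: 0.0004
t 7.1667 local [-0.1103 -0.0506] z 0.0742 F [ 0.2 -0.8 -0.9] w 0.0004
sg 1 turn/2 [-0.     -0.     -1.5691]
sg -1 turn/2 [-0.      0.      0.0017]
tgt [ 0.4681 -0.1532  0.074 ] shift [ 0.0014 -0.0003  0.0002]
```

```bash
python3 -m crank '[{"x":-0.002,"y":0,"z":0,"ax":0,"ay":0,"az":0,"claw":1},{"x":-0.004,"y":0,"z":0,"ax":0,"ay":0,"az":0,"claw":1},{"x":-0.005,"y":0,"z":0,"ax":0,"ay":0,"az":0,"claw":1},{"x":-0.006,"y":0,"z":0,"ax":0,"ay":0,"az":0,"claw":1},{"x":-0.006,"y":0,"z":0,"ax":0,"ay":0,"az":0,"claw":1}]'; python3 need.py
python3 - <<'E'
from bench import camera; import cv2
c=camera("wrist"); cv2.imwrite("pics/w6.png",c["color"])
E
```

```text
time: 7.58
ee_pos: [0.4686, -0.1505, 0.0743]
eef_rot: [-0.604, 0.797, -0.001, -0.002]
ft_force: [-3.7, -15.9, 1.6]
width: 0.0005
t 7.5833 local [-0.1103 -0.0492] z 0.0743 F [ -3.7 -15.9   1.6] w 0.0005
```

View pics/w6.png

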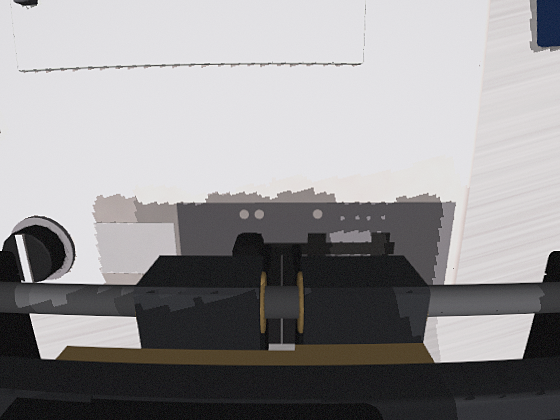

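The hard stop is felt at 16 N, and the grip (248,243) is by the double-dot mark. I'll back off, rise and check.

```bash
python3 -m crank '[{"x":0.005,"y":0,"z":0,"ax":0,"ay":0,"az":0,"claw":1},{"x":0.015,"y":0,"z":0,"ax":0,"ay":0,"az":0,"claw":1},{"x":0.03,"y":0,"z":0,"ax":0,"ay":0,"az":0,"claw":1},{"x":0.04,"y":0,"z":-0.03,"ax":0,"ay":0,"az":0,"claw":1},{"x":0.05,"y":0,"z":-0.07,"ax":0,"ay":0,"az":0,"claw":1}]' >/dev/null; python3 -m crank '[{"x":0.02,"y":0.03,"z":-0.02,"ax":0,"ay":0,"az":0,"claw":1},{"x":0.05,"y":0.05,"z":-0.03,"ax":0,"ay":0,"az":0,"claw":1},{"x":0.08,"y":0.07,"z":-0.04,"ax":0,"ay":0,"az":0,"claw":1},{"x":0.11,"y":0.09,"z":-0.05,"ax":0,"ay":0,"az":0,"claw":1},{"x":0.14,"y":0.1,"z":-0.06,"ax":0,"ay":0,"az":0,"claw":1}]'
cat > chk.py <<'E'
from h import *; from bench import camera
f=np.load("frame.npz");th=float(f["th"]);c,s=np.cos(th),np.sin(th);Rm=np.array([[c,-s],[s,c]])
ct=camera("top"); im=ct["color"].astype(int)
cv2.imwrite("pics/topz2.png",cv2.resize(ct["color"][155:285,250:390],None,fx=4.5,fy=4.5,interpolation=cv2.INTER_CUBIC))
m=(im[...,2]-im[...,0]>50).astype(np.uint8); m[:175]=0;m[228:]=0;m[:,:300]=0;m[:,352:]=0
n,_,st,ce=cv2.connectedComponentsWithStats(m); k=[i for i in range(1,n) if st[i,4]>8]
print("wells",((plane(ct,ce[k],.0734)[:,:2]-f["o"])@Rm).round(4).tolist())
E
python3 chk.py
```

```text
time: 8.47
ee_pos: [0.3202, -0.3035, 0.205]
eef_rot: [-0.605, 0.796, -0.0, 0.0]
ft_force: [0.1, -0.2, -0.3]
width: 0.0
wells [[0.1111, 0.0495], [0.1104, 0.0303], [0.092, 0.0497], [0.1102, -0.0081], [0.1113, -0.0263], [0.0919, 0.0114], [0.0913, -0.0082], [0.0724, 0.0309], [0.0917, -0.0462], [0.0719, 0.0107], [0.0724, -0.0269], [0.0525, 0.0501], [0.0531, 0.0304], [0.073, -0.0468], [0.0532, -0.0083], [0.053, -0.0276]]
```

View pics/topz2.png

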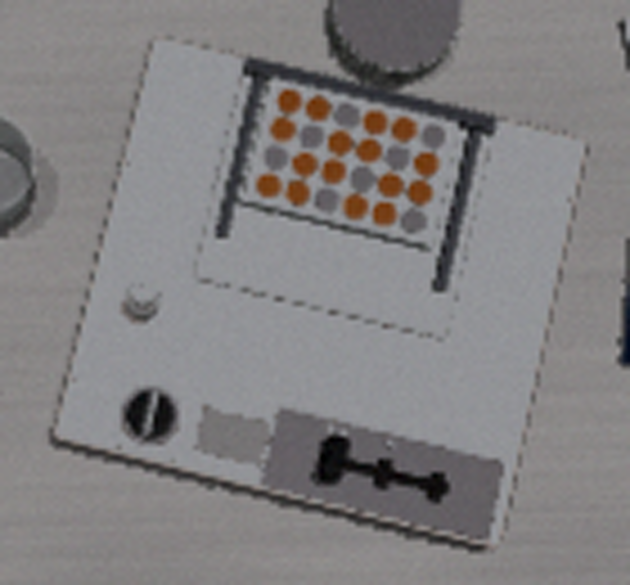

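The plate's centre now measures x = 0.082, which is home, and its well rows are square. The lever grip (332,460) sits over the left end notch, and the vial hasn't moved.

```bash
python3 -c "
from bench import close_job; print(close_job())"
```

```text
the job is handed in; nothing more can be done
None
```

The job is done and handed in at about 8.5 s of the 42 s allowed; `close_job()` gives no verdict.

- **Plate:** I pushed it home with the open fingers, which gave two contact points, until the fence pushed back with about 15 N. In the last top view its centre is at x ≈ 81.9 mm against a target of 82, and its well rows are square to within about 0.01 rad. In the view its well rows stay level and it lies flat between the rails.
- **Lever:** I pushed it left with the shut fingers, past the first notch, until the hard end pushed back with about 16 N. After I backed off, the top view showed the grip over the last notch. I judged this from the picture and the force, not from a measured joint value.
- **Bystanders and robot:** The vial and dial look unmoved. The rest of the bystanders I did not measure again, but the fingers stayed clear of them. The arm ended clear of everything, with its force reading near zero.

One disagreement: the shaker outline I measured came out about 11 mm short of its stated 280 mm in x. The fence, dial and lever positions matched the text to about 1 mm, so I trusted the frame.

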